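# Reassemble the rotor stack of a haematocrit centrifuge

## Robot

A 7-joint arm with a two-finger parallel gripper is mounted at the origin on the work surface. World frame = base frame: x ahead of the robot, y to its left, z up, the work surface at z = 0. Lengths are in mm, angles in rad, forces in N, time in s.
With the tool pointing down it reaches from about 400 to 875 mm from the base axis. Payload 4.4 kg.
Tool frame: the origin (TCP) lies at the very end of the fingers, on their centre line; the grasp point (between the pads) lies 19 mm behind it (ctrl.grasp_offset is the distance from the TCP to the grasp point, in mm); z points along the fingers, y is the line along which they close (so a half turn about z gives the same grasp; the last joint's range is limited). The gripper opens to 85 mm and grips with 20 to 120 N. Pads are 22 mm wide; open, the fingers measure 114 mm over their backs; the gripper's body (76 mm by 85 mm) begins 54 mm behind the grasp point. The pads swing forward as they close: fully open they stand 13 mm farther back than shut.
Start: joints at [-1.276, 0.628, 0.038, 1.517, -0.027, 0.996, -0.02], TCP at [229.442, 608.173, 231.313] pointing down, gripper open.
Joint ranges: [-3.06, 3.06], [-0.37, 2.12], [-1.25, 1.32], [0.18, 2.47], [-1.1, 4.24], [0.23, 1.98], [-2.94, 2.94]. Speed limits (rad/s): [2.57, 2.57, 3.14, 3.14, 3.14, 3.14, 3.14].

## Interface

Orientations are given as [roll, pitch, yaw] about the fixed x, y, z axes, in that order (R = Rz(yaw) Ry(pitch) Rx(roll)).
In Python, from cell import status, cams, ctrl gives the robot as it stands.
- The arm moves only by the tool move_arm, never from a script. Its argument "plan" is a list of rows, each a list of 3 entries, a list of its own where there are three numbers: the shift along the world's x, y, z in mm, then the turn, a rotation vector about the world's x, y, z in degrees, then the opening, from 0 (shut) to 1 (fully open). In form: [[[x, y, z], [wx, wy, wz], gripper], ...]. A call has 1 to 10 rows; each row shifts and turns the commanded pose from where the row before left it; what a row does not reach is not made up. A row lasts 1/8 s, in which the tool goes at most 62.5 mm and 10.7 degrees, less where a joint would pass 70% of its speed; a pose out of reach is approached as far as the arm can. A call with a gripper value outside its range is refused whole. The fingers move at their own pace and stop on an object; the grip force is fixed at half the most. Time passes only in rows, so rows that do not move let the fingers close. It gives the time, the measured TCP pose, the force, the opening and the grip force at its end, in the units of the state.
- status.read_state(): the state, without advancing time (a new reading comes with each control period).
- cams.get_image(name): name is "side" or "top" or "wrist"; returns the picture (480x640x3 uint8, blue, green, red); there is no depth.
- cams.camera_params(name): a dict with "K" (3x3 intrinsics, pixels), "pose" (4x4, takes a point from camera to world coordinates); the wrist camera has in their place "tool_from_camera" (4x4, takes a point from camera to tool coordinates, whose origin is the TCP and whose axes are the flange's). Camera axes: x right, y down, z forward; pixel columns grow to the right and rows downward; lengths in mm; the calibration is good to about 2 mm. A picture is of the moment at which its call begins: read the wrist's pose just before it. camera_params takes no time and is no camera call.
- ctrl.finish_job(): hands the job in; it is judged then, once.
The state is a dict: "clock": time; "qpos": joint angles; "qd": joint speeds; "tau": joint torques, N m; "eef_pos": TCP position; "tool_rot": TCP orientation; "force": force on the tool from outside, world axes, zero at the start; "torque": the same for the moment, N m; "width": finger opening in mm; "gripper_force": force on a finger pad.
Only numpy, scipy, OpenCV 4.12 (cv2) and the standard library are available. Lean on these libraries where they do the work, as an engineer would, in place of code of your own. Each camera call takes 0.05 s, during which the arm holds its last target. There are 200 camera calls.

## Task

Put the cleaned haematocrit centrifuge back together: set the rotor on the spindle, turning it by feel until its slot drops over the drive bar and it sits fully home, then the blue cover on the rotor, then the black spring knob on top, pressed down and turned clockwise a quarter turn until it locks and stays down by itself. Go gently, never pushing on the spindle hard, and leave the other things on the bench alone.

Things in the scene. Friction and masses are not known exactly. Their poses are not given: they have to be found in the camera images.
- centrifuge: White bench centrifuge, 230 x 200 mm, 108 mm high, fixed. Origin on the bench under the spindle axis, z up, x towards its clear lid, hinged 100 mm from the axis, open and leaning back (top 270 mm up). Bowl about the axis, 131 mm inside, floor 70 mm up, lip 111 mm up. The spindle is braked (turns above 0.4 N m). Pushing the rotor on it above 40 N, or cover or knob above 60 N, spoils its bearing.
- seat (a point): Point on the spindle axis on top of the steel shoulder (60 mm wide, 85 mm above the bench), z up. Across the shoulder lies the brass drive bar, 38 mm long, 6 wide, 6 high. The bar's direction is not measured: it differs each time, within 0.9 rad of the centrifuge's x axis. Shaft 16 mm thick up to 32 mm above this point, then a cone and a 6 mm neck to the T-head.
- head (a point): Top of the spindle, 52.5 mm above the seat: a brass T-head, 16 x 6 mm, 6 mm tall, on the 6 mm neck. Its length is parallel to the drive bar, so to the slot of a seated rotor. (This point does not turn with it.)
- rotor: Dark round rotor, 97 mm across, red rim, top face at 14 mm, then an aluminium hub 30 mm thick up to 36 mm (grip here). Origin: centre of the underside, z up. Bore 19 mm; underside slot 8 mm wide, 7 deep along its x axis, marked by white lines on top. Home: origin at the seat. On the bar it stands 6 mm too high; turned under light pressure (5 to 10 N) it drops when slot meets bar.
- cover: Blue cover disc, 100 mm across, 4 mm thick, with an aluminium collar 48 mm thick round its 34 mm bore, up to 26 mm (grip here). Origin: centre of the underside, z up. Any yaw will do. Home: flat on the rotor's top face, origin 14 mm above the seat, collar round the rotor's hub.
- knob: Black round clamp knob, 43 mm thick, 36 mm tall. Origin: centre of the body's underside, z up; a steel spring foot 41 mm wide hangs 8 mm below it (on the bench the origin is 8 mm up), pushing 4 N at first, 12 N when flush. White line on top = its x axis = length of the 20 x 8.4 mm opening underneath, which must pass over the T-head.
- knob_top (a point): Centre of the knob's top, 36 mm above its origin. Knob origin above the seat: 52 mm while the opening is crosswise on the T-head, 48 mm loose on the cover, 40 mm pressed flush. At 41 mm or less it turns clockwise (seen from above) a quarter turn to a stop (not the other way); let go it springs up to 44 mm and stays: locked, white line square to the rotor's.
- sealant_tray: White and clear wax tray, 85 x 55 mm, 14 mm high, loose. Origin centre of underside. Leave alone.
- tube_rack: Blue tube rack, 130 x 50 mm, 86 mm high, purple-capped tubes, loose. Origin centre of underside. Leave alone.
- dropper_bottle: White dropper bottle, pink cap, 32 mm thick, 72 mm high, loose. Origin centre of underside. Leave alone.
- capillary_vial: Clear vial, red cap, 29 mm thick, 84 mm high, loose. Origin centre of underside. Leave alone.
Things that resemble listed ones, but are neither listed nor needed, are in the scene too. Of the things like the knob, leave any that is green or purple; of the rest the larger one is meant.

How it is judged:
By the outcome, as a careful person would: the job done as asked, in the order asked, and still so for the second after the job is handed in, with the robot touching nothing.
It also fails if it takes over 72 s, if anything falls off the work surface, if the arm or the gripper's body presses on something with over 40 N, if the wrist force passes 120 N, or if a joint passes its speed limit or range.

## Working session

There is one attempt and no reset: what is moved stays moved. The work goes in short steps, Python scripts to look and compute and a tool call to move; the robot and the scene stay as the last step left them, time stands still between calls to the robot, and variables do not carry over. Pictures are saved under pics/ and viewed, at most 10 in all, crops included, and the job is handed in when it is done.

Besides the shell and the picture viewer there is one more tool, called after "Call:" as name(argument=value, ...), one argument or row to a line, values as JSON. move_arm: Moves the arm, as the interface text tells. Its arguments: {"type":"object","properties":{"plan":{"type":"array","items":{"type":"array"}}},"required":["plan"]}

```bash
mkdir -p pics; ls
cat > h.py <<'E'
import numpy as np, cv2
from cell import status, cams, ctrl
from scipy.spatial.transform import Rotation as R
def snap(cam,name):
    im=cams.get_image(cam); cv2.imwrite(f'pics/{name}.png',im); return im
def ray(cam,uv,z,st=None):
    p=cams.camera_params(cam)
    if cam=='wrist':
        T=np.eye(4);T[:3,:3]=R.from_euler('xyz',st['tool_rot']).as_matrix();T[:3,3]=st['eef_pos'];T=T@np.array(p['tool_from_camera'])
    else: T=np.array(p['pose'])
    d=T[:3,:3]@np.linalg.inv(p['K'])@np.array([uv[0],uv[1],1.]);o=T[:3,3]
    return o+d*(z-o[2])/d[2]
def proj(cam,P,st=None):
    p=cams.camera_params(cam)
    if cam=='wrist':
        T=np.eye(4);T[:3,:3]=R.from_euler('xyz',st['tool_rot']).as_matrix();T[:3,3]=st['eef_pos'];T=T@np.array(p['tool_from_camera'])
    else: T=np.array(p['pose'])
    c=np.linalg.inv(T)@np.append(P,1); q=np.array(p['K'])@c[:3]; return q[:2]/q[2]
E
python3 - <<'E'
from h import *
print(status.read_state())
for c in('top','side'):
    snap(c,c+'0'); p=cams.camera_params(c); print(c,np.round(p['K'],1).tolist(),np.round(p['pose'],3).tolist())
print(cams.camera_params('wrist'))
E
```

```text
pics
{'clock': 0.0, 'qpos': array([-1.27580427,  0.62933917,  0.03842303,  1.51837931, -0.02700222,
        0.99633318, -0.01998713]), 'qd': array([-2.42944337e-03,  6.27539442e-04, -1.30742825e-03, -4.84171441e-04,
       -1.02049502e-05,  1.63190308e-04, -5.64308696e-04]), 'tau': array([ 1.20509165e-03, -5.63399649e+01,  1.22650959e+00, -1.93439752e+01,
        1.09279412e-02,  1.09306540e-02, -1.35363473e-05]), 'eef_pos': array([229.19529475, 607.56358263, 230.38966119]), 'tool_rot': array([-3.13965105e+00,  1.27820933e-05,  2.78082733e+00]), 'force': array([-0.62147244, -1.00808103,  0.35282944]), 'torque': array([-0.0177561 ,  0.02207496, -0.05716112]), 'gripper_force': 0.0, 'width': 85.32141275205352}
top [[514.5, 0.0, 324.6], [0.0, 514.5, 237.3], [0.0, 0.0, 1.0]] [[-0.009, -0.991, 0.133, 379.933], [-1.0, 0.009, -0.002, -107.958], [0.001, -0.133, -0.991, 1116.161], [0.0, 0.0, 0.0, 1.0]]
side [[545.7, 0.0, 322.0], [0.0, 545.7, 240.9], [0.0, 0.0, 1.0]] [[0.923, -0.292, 0.251, 238.212], [-0.385, -0.713, 0.586, -775.097], [0.008, -0.637, -0.771, 978.909], [0.0, 0.0, 0.0, 1.0]]
{'K': array([[432.20324849,   0.        , 321.59785922],
       [  0.        , 432.20324849, 240.17671796],
       [  0.        ,   0.        ,   1.        ]]), 'tool_from_camera': array([[-1.14383063e-04, -9.52809634e-01, -3.03568423e-01,
         7.85789610e+01],
       [ 9.99999992e-01, -9.06906633e-05, -9.21443800e-05,
         7.81050068e-01],
       [ 6.02652314e-05, -3.03568431e-01,  9.52809637e-01,
        -1.43645047e+02],
       [ 0.00000000e+00,  0.00000000e+00,  0.00000000e+00,
         1.00000000e+00]])}
```

View pics/top0.png

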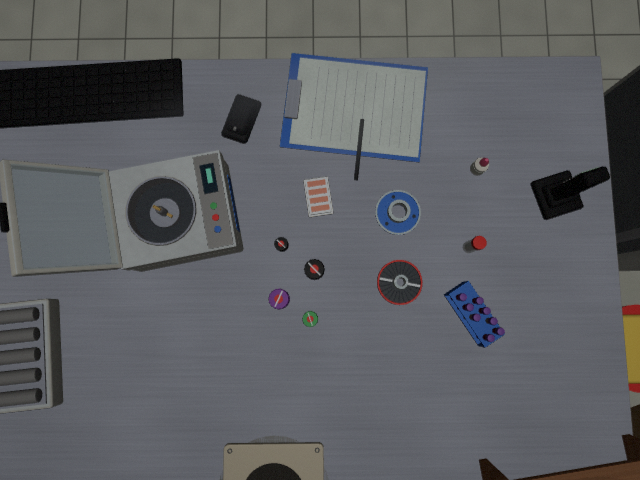

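View pics/side0.png

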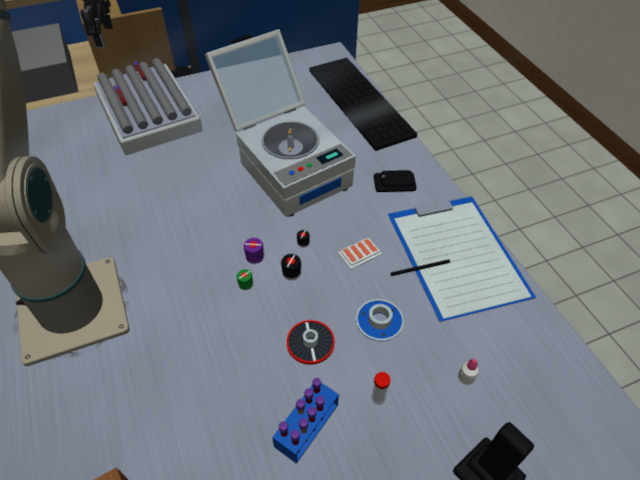

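Knob-like things: black large (314,269), black small (281,244), purple (279,299) and green (310,319). Leaving out green and purple, the larger black one at (314,269) fits. I'll confirm it in a crop.

Run:
```python
from h import *
im=cv2.imread('pics/top0.png')
a=cv2.resize(im[225:335,255:435],None,fx=4.4,fy=4.4,interpolation=cv2.INTER_CUBIC); cv2.imwrite('pics/cropA.png',a)
b=cv2.resize(im[150:270,110:240],None,fx=5,fy=5,interpolation=cv2.INTER_CUBIC)
cv2.imwrite('pics/cropB.png',b[:600])
for n,uv,z in [('knob',(314,269),44),('small',(281,244),30),('rotor',(400,282),14),('hub',(401,282),36),('coverdisc',(398,212),4),('collar',(399,210),26),('head',(162,210),137),('lip',(161.5,211),111)]:
    print(n,np.round(ray('top',uv,z)))
```

```text
knob [457. -88.  44.]
small [512. -18.  30.]
rotor [ 430. -271.   14.]
hub [ 429. -270.   36.]
coverdisc [ 584. -272.    4.]
collar [ 584. -271.   26.]
head [567. 204. 137.]
lip [570. 213. 111.]
```

View pics/cropA.png

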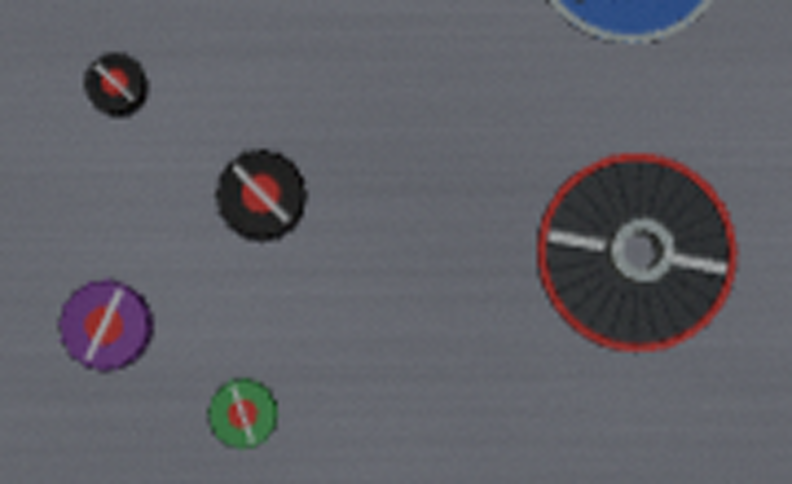

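View pics/cropB.png

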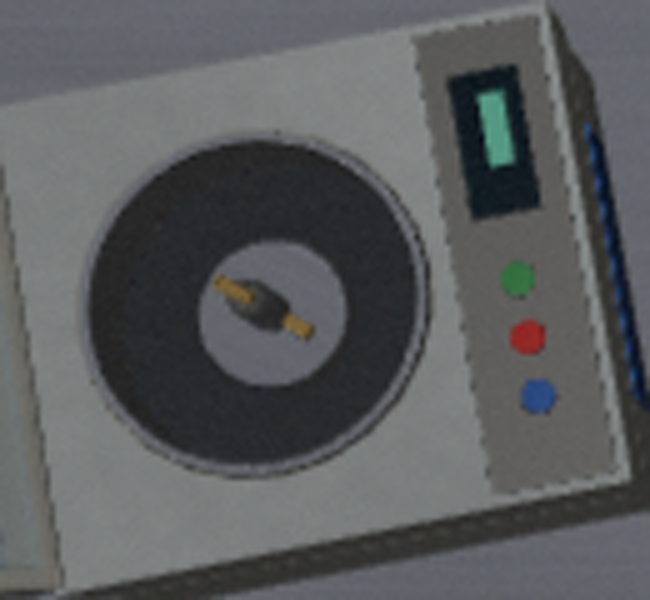

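The large black knob is at crop (261,195) with a white line at 45°; the small black one is the decoy. The rotor line runs (550,236)-(727,268). The bar ends show at cropB (220,284) and (310,330), and the shoulder centre at (273,313).

Run:
```python
from h import *
A=lambda u,v:(255+(u+.5)/4.4-.5,225+(v+.5)/4.4-.5)
B=lambda u,v:(110+(u+.5)/5-.5,150+(v+.5)/5-.5)
def line(f,p,q,z):
    a=ray('top',f(*p),z);b=ray('top',f(*q),z);d=a-b;print(np.round((a+b)/2,1),'yaw',round(np.degrees(np.arctan2(d[1],d[0]))%180,1))
line(B,(217,281),(312,333),91)
line(A,(550,236),(727,268),14)
line(A,(235,168),(287,220),44)
print(ray('top',B(273,313),85),ray('top',B(262,304),131),ray('top',A(261,195),44))
```

```text
[574.1 217.1  91. ] yaw 61.0
[ 430.2 -270.2   14. ] yaw 79.2
[457.9 -87.7  44. ] yaw 44.5
[572.70057076 215.42676649  85.        ] [567.69614168 205.39186462 131.        ] [457.36897975 -87.68479002  44.        ]
```

Call:
move_arm(
  plan=[
    [[27,-44,16],[0,0,3],1],
    [[27,-44,16],[0,0,3],1],
    [[27,-44,16],[0,0,3],1],
    [[27,-44,16],[0,0,3],1],
    [[27,-44,16],[0,0,3],1],
    [[27,-44,16],[0,0,3],1],
    [[27,-44,16],[0,0,3],1],
    [[2,-56,0],[0,0,0],1],
    [[2,-56,0],[0,0,0],1],
    [[2,-56,0],[0,0,0],1],
  ],
)

```text
clock: 1.35
eef_pos: [424.2, 130.2, 343.2]
tool_rot: [-3.141, -0.0, -3.136]
force: [1.1, -0.3, 0.2]
width: 85.3
gripper_force: 0.0
```

Call:
move_arm(
  plan=[
    [[2,-56,0],[0,0,0],1],
    [[2,-56,0],[0,0,0],1],
    [[2,-56,0],[0,0,0],1],
    [[0,-50,-20],[0,0,0],1],
    [[0,-50,-30],[0,0,0],1],
    [[0,-50,-30],[0,0,0],1],
    [[0,-50,-30],[0,0,0],1],
    [[0,-35,-40],[0,0,0],1],
    [[0,0,-40],[0,0,0],1],
    [[0,0,0],[0,0,0],1],
  ],
)

```text
clock: 2.6
eef_pos: [428.1, -269.7, 150.8]
tool_rot: [3.138, -0.006, -3.137]
force: [-0.1, 0.8, 0.4]
width: 85.6
gripper_force: 0.0
```

Run:
```python
from h import *
st=status.read_state(); im=snap('wrist','w1')
print(st['eef_pos'],st['tool_rot'],proj('wrist',[430,-270,36],st),proj('wrist',[430,-270,14],st))
hsv=cv2.cvtColor(im,cv2.COLOR_BGR2HSV)
m=(((hsv[...,0]<8)|(hsv[...,0]>172))&(hsv[...,1]>120)&(hsv[...,2]>70)).astype(np.uint8)
n,l,s,c=cv2.connectedComponentsWithStats(m)
k=1+np.argmax(s[1:,4]); ys,xs=np.where(l==k)
pts=np.array([ray('wrist',(x,y),13,st)[:2] for x,y in zip(xs[::5],ys[::5])])
A=np.c_[2*pts,np.ones(len(pts))];sol=np.linalg.lstsq(A,(pts**2).sum(1),rcond=None)[0]
print('rim fit',sol[:2],np.sqrt(sol[2]+sol[0]**2+sol[1]**2),s[k])
```

```text
[ 428.09677002 -269.72459325  150.84006828] [ 3.13791494 -0.00629527 -3.13680958] [318.84377386 237.93594138] [318.92102598 228.40182754]
rim fit [ 432.348286  -267.8877106] 46.75874935684625 [ 251  159  143  139 2504]
```

View pics/w1.png

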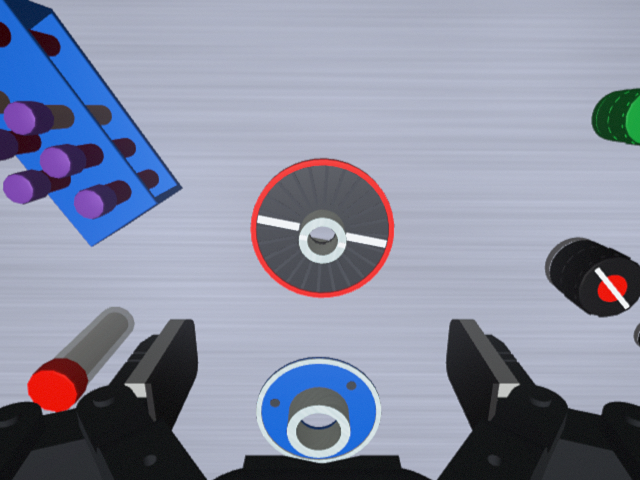

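Run:
```python
from h import *
st=status.read_state()
print(ray('wrist',(322,241),36,st)[:2])
for p,q in [((258,219),(386,244))]:
    a,b=ray('wrist',p,14,st),ray('wrist',q,14,st);d=a-b;print((a+b)/2,np.degrees(np.arctan2(d[1],d[0]))%180)
```

```text
[ 434.50285508 -268.70102696]
[ 434.78216356 -268.23367893   14.        ] 78.78660033737343
```

Call:
move_arm(
  plan=[
    [[3,1,-35],[0,0,0],0.8],
    [[0,0,-35],[0,0,0],0.8],
    [[0,0,-30],[0,0,0],0.7],
    [[0,0,-20],[0,0,0],0.7],
    [[0,0,-8],[0,0,0],0.7],
    [[0,0,-5],[0,0,0],0.7],
    [[0,0,0],[0,0,0],0.7],
  ],
)

```text
clock: 3.52
eef_pos: [434.1, -270.0, 21.1]
tool_rot: [-3.141, 0.001, -3.136]
force: [0.1, -0.0, 0.4]
width: 59.5
gripper_force: 0.0
```

Call:
move_arm(
  plan=[
    [[0,1,-4],[0,0,0],0.6],
    [[0,0,0],[0,0,0],0.4],
    [[0,0,0],[0,0,0],0.2],
    [[0,0,0],[0,0,0],0.2],
    [[0,0,0],[0,0,0],0.2],
    [[0,0,0],[0,0,0],0.1],
    [[0,0,0],[0,0,0],0.1],
  ],
)

```text
clock: 4.4
eef_pos: [433.6, -268.9, 16.8]
tool_rot: [-3.141, 0.0, -3.136]
force: [-0.5, 0.6, 5.5]
width: 29.3
gripper_force: 59.3
```

Call:
move_arm(
  plan=[
    [[0,0,20],[0,0,0],0.1],
    [[0,0,40],[0,0,0],0.1],
    [[15,30,45],[0,0,-2],0.1],
    [[25,45,50],[0,0,-2],0.1],
    [[25,50,45],[0,0,-2],0.1],
    [[25,50,10],[0,0,-2],0.1],
    [[25,50,0],[0,0,-2],0.1],
    [[25,50,0],[0,0,-2],0.1],
    [[25,50,0],[0,0,-2],0.1],
    [[20,40,0],[0,0,-2],0.1],
  ],
)

```text
clock: 5.65
eef_pos: [612.0, 86.8, 213.2]
tool_rot: [3.141, -0.002, 2.869]
force: [0.8, -0.8, -2.8]
width: 28.6
gripper_force: 60.1
```

Call:
move_arm(
  plan=[
    [[15,30,0],[0,0,-2],0.1],
    [[10,20,0],[0,0,0],0.1],
    [[0,0,0],[0,0,0],0.1],
    [[0,0,0],[0,0,0],0.1],
  ],
)

```text
clock: 6.15
eef_pos: [636.1, 132.3, 213.5]
tool_rot: [-3.14, -0.001, 2.832]
force: [-0.8, 0.2, -2.5]
width: 29.5
gripper_force: 60.1
```

Run:
```python
from h import *
st=status.read_state(); im=snap('wrist','w2')
print(st['eef_pos'],st['tool_rot'],st['force'],st['width'])
for z in(85,91,137.5): print(proj('wrist',[573,215,z],st))
```

```text
[636.10116856 132.27261843 213.49127638] [-3.13962380e+00 -1.22418596e-03  2.83189798e+00] [-0.84006884  0.22877349 -2.50496305] 29.490792637162034
[420.72602818  90.79959051]
[422.95896447  90.52086686]
[444.44317168  87.83912591]
```

View pics/w2.png

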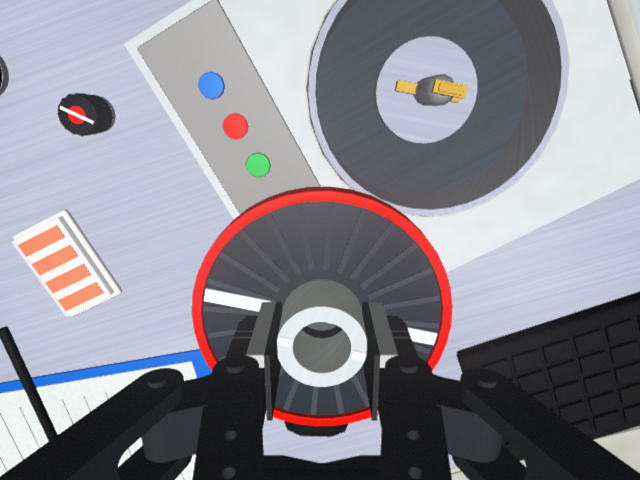

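The spindle is clearly visible: shoulder centre near (427,89), T-head near (451,89) and bar left end near (396,86). The rotor's marks run (204,295) to (435,339).

Run:
```python
from h import *
st=status.read_state(); im=cv2.imread('pics/w2.png')
yaw=lambda d:np.degrees(np.arctan2(d[1],d[0]))%180
sub=im[20:160,350:500]; hsv=cv2.cvtColor(sub,cv2.COLOR_BGR2HSV)
m=((hsv[...,0]>12)&(hsv[...,0]<30)&(hsv[...,1]>110)).astype(np.uint8)
ys,xs=np.where(m);ys+=20;xs+=350;print(len(xs),xs.min(),xs.max(),ys.min(),ys.max())
# shoulder: bright or brass, fit circle of its outline in plane z=85
g=cv2.cvtColor(sub,cv2.COLOR_BGR2GRAY); print('gray',g[69,35],g[40,77],g[69,15])
mm=((g>110)).astype(np.uint8); n,l,s,c=cv2.connectedComponentsWithStats(mm); k=l[40,77];print(s[k])
cs,_=cv2.findContours((l==k).astype(np.uint8),cv2.RETR_EXTERNAL,cv2.CHAIN_APPROX_NONE)
cc=max(cs,key=len)[:,0]+[350,20]
pts=np.array([ray('wrist',p,85,st)[:2] for p in cc])
A=np.c_[2*pts,np.ones(len(pts))];sol=np.linalg.lstsq(A,(pts**2).sum(1),rcond=None)[0]
print('shoulder',sol[:2],np.sqrt(sol[2]+sol[0]**2+sol[1]**2))
z=st['eef_pos'][2]-2.8
a,b=ray('wrist',(204,295),z,st),ray('wrist',(435,339),z,st);print('rotor',yaw(a-b),(a+b)/2)
cv2.imwrite('pics/c2.png',cv2.resize(im[50:130,375:480],None,fx=7,fy=7,interpolation=cv2.INTER_CUBIC))
```

```text
681 396 467 80 101
gray 194 198 92
[  26   16  102  108 8219]
shoulder [574.57092933 217.78093238] 30.129691170427208
rotor 60.28299614833318 [635.23958652 132.97700852 211.00239198]
```

View pics/c2.png

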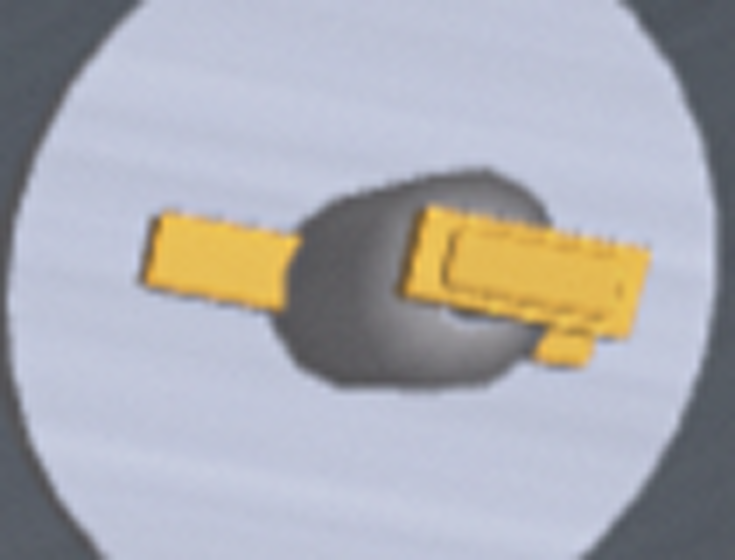

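The crop shows the bar's lower edge from (145,283) to (590,367), and the T-head's top face centred near (545,270).

Run:
```python
from h import *
st=status.read_state()
C=lambda u,v:(375+(u+.5)/7-.5,50+(v+.5)/7-.5)
yaw=lambda d:np.degrees(np.arctan2(d[1],d[0]))%180
for p,q,z in [((145,283),(590,367),89),((172,212),(300,236),91),((430,208),(650,252),137)]:
    print(yaw(ray('wrist',C(*p),z,st)-ray('wrist',C(*q),z,st)))
print(ray('wrist',C(548,270),137.5,st))
```

```text
62.16886979705035
62.30107244252119
61.7139328003673
[574.6883301  218.55631262 137.5       ]
```

Call:
move_arm(
  plan=[
    [[-20,28,0],[0,0,1.7],0.1],
    [[-21,30,0],[0,0,0],0.1],
    [[-14,19,0],[0,0,0],0.1],
    [[-6,8.5,0],[0,0,0],0.1],
    [[0,0,-20],[0,0,0],0.1],
    [[0,0,-15],[0,0,0],0.1],
    [[0,0,0],[0,0,0],0.1],
    [[0,0,0],[0,0,0],0.1],
  ],
)

```text
clock: 7.2
eef_pos: [576.6, 218.7, 179.4]
tool_rot: [3.142, 0.001, 2.862]
force: [0.8, 0.2, -2.5]
width: 29.3
gripper_force: 60.1
```

Run:
```python
from h import *
for i in range(4):
    st=status.read_state(); print(st['eef_pos'].round(1),np.degrees(st['tool_rot']).round(2),st['force'].round(1)); cams.get_image('top')
```

```text
[576.6 218.7 179.4] [1.8000e+02 4.0000e-02 1.6396e+02] [ 0.8  0.2 -2.5]
[576.7 219.  179.6] [1.7997e+02 6.0000e-02 1.6398e+02] [ 0.3 -0.1 -2.9]
[576.7 219.2 179.7] [1.7996e+02 6.0000e-02 1.6400e+02] [-0.3  0.2 -2.4]
[576.6 219.3 179.7] [1.7996e+02 6.0000e-02 1.6401e+02] [-1.6 -0.1 -3. ]
```

Call:
move_arm(
  plan=[
    [[-1.5,-1.3,-10],[0,0,0],0.1],
    [[0,0,-10],[0,0,0],0.1],
    [[0,0,-8],[0,0,0],0.1],
    [[0,0,-6],[0,0,0],0.1],
    [[0,0,0],[0,0,0],0.1],
  ],
)

```text
clock: 8.02
eef_pos: [574.2, 218.0, 144.4]
tool_rot: [-3.141, -0.001, 2.863]
force: [-0.2, -0.4, -2.1]
width: 29.0
gripper_force: 60.1
```

Call:
move_arm(
  plan=[
    [[0,0,-5],[0,0,0],0.1],
    [[0,0,-5],[0,0,0],0.1],
    [[0,0,-5],[0,0,0],0.1],
    [[0,0,-5],[0,0,0],0.1],
    [[0,0,0],[0,0,0],0.1],
  ],
)

```text
clock: 8.65
eef_pos: [574.9, 217.7, 124.6]
tool_rot: [-3.141, 0.001, 2.862]
force: [2.3, -1.7, -3.5]
width: 29.2
gripper_force: 60.0
```

Call:
move_arm(
  plan=[
    [[0,0,-4],[0,0,0],0.1],
    [[0,0,-4],[0,0,0],0.1],
    [[0,0,-4],[0,0,0],0.1],
    [[0,0,0],[0,0,0],0.1],
    [[0,0,0],[0,0,0],0.1],
  ],
)

```text
clock: 9.28
eef_pos: [574.9, 217.6, 112.8]
tool_rot: [-3.141, 0.001, 2.862]
force: [4.7, -3.5, -5.6]
width: 29.3
gripper_force: 59.9
```

Call:
move_arm(
  plan=[
    [[0,0,-2],[0,0,0],0.1],
    [[0,0,-1],[0,0,0],0.1],
    [[0,0,-1],[0,0,0],0.1],
    [[0,0,0],[0,0,0],0.1],
  ],
)

```text
clock: 9.78
eef_pos: [575.1, 217.8, 109.4]
tool_rot: [3.141, 0.001, 2.863]
force: [3.5, -3.8, -1.2]
width: 28.9
gripper_force: 60.3
```

Call:
move_arm(
  plan=[
    [[0.8,-0.8,0],[0,0,0],0.1],
    [[0,0,-1],[0,0,0],0.1],
    [[0,0,-1],[0,0,0],0.1],
    [[0,0,0],[0,0,0],0.1],
  ],
)

```text
clock: 10.28
eef_pos: [575.3, 217.6, 106.9]
tool_rot: [3.141, -0.0, 2.863]
force: [2.2, -2.0, -0.9]
width: 28.9
gripper_force: 60.3
```

Call:
move_arm(
  plan=[
    [[0.5,-0.5,-1],[0,0,0],0.1],
    [[0,0,-1],[0,0,0],0.1],
    [[0,0,0],[0,0,0],0.1],
  ],
)

```text
clock: 10.65
eef_pos: [575.4, 217.3, 104.7]
tool_rot: [3.141, -0.001, 2.863]
force: [1.8, -0.3, -3.7]
width: 29.1
gripper_force: 60.2
```

Call:
move_arm(
  plan=[
    [[0,0,-1],[0,0,0],0.1],
    [[0,0,-1],[0,0,0],0.1],
    [[0,0,-0.5],[0,0,0],0.1],
    [[0,0,0],[0,0,0],0.1],
  ],
)

```text
clock: 11.15
eef_pos: [575.3, 216.9, 102.3]
tool_rot: [-3.141, -0.001, 2.863]
force: [0.9, -0.4, -3.2]
width: 29.3
gripper_force: 60.1
```

Call:
move_arm(
  plan=[
    [[0,0,-0.5],[0,0,0],0.1],
    [[0,0,-0.5],[0,0,0],0.1],
    [[0,0,0],[0,0,0],0.1],
  ],
)

```text
clock: 11.52
eef_pos: [575.4, 216.9, 101.9]
tool_rot: [3.142, -0.001, 2.863]
force: [-2.1, 0.4, 2.7]
width: 29.2
gripper_force: 60.6
```

Call:
move_arm(
  plan=[
    [[0,0,-0.5],[0,0,0],0.1],
    [[0,0,-0.3],[0,0,0],0.1],
    [[0,0,0],[0,0,0],0.1],
  ],
)

```text
clock: 11.9
eef_pos: [575.4, 216.9, 101.8]
tool_rot: [3.141, -0.001, 2.863]
force: [-3.9, 0.7, 8.1]
width: 29.2
gripper_force: 61.2
```

Call:
move_arm(
  plan=[
    [[0,0,0.8],[0,0,0],0.5],
    [[0,0,0],[0,0,0],0.6],
    [[0,0,0],[0,0,0],0.6],
    [[0,0,5],[0,0,0],0.6],
    [[0,0,20],[0,0,0],0.6],
    [[0,0,40],[0,0,0],0.6],
    [[0,0,50],[0,0,0],0.6],
    [[0,-40,10],[0,0,0],0.8],
    [[1,-55,0],[0,0,0],0.8],
    [[1,-55,0],[0,0,0],0.8],
  ],
)

```text
clock: 13.15
eef_pos: [577.9, 65.5, 227.2]
tool_rot: [3.141, 0.001, 2.864]
force: [1.1, -0.2, -0.7]
width: 67.9
gripper_force: 0.0
```

Call:
move_arm(
  plan=[
    [[1,-55,0],[0,0,0],0.8],
    [[1,-55,0],[0,0,0],0.8],
    [[1,-55,-10],[0,0,0],0.8],
    [[1,-55,-20],[0,0,0],0.8],
    [[1,-50,-25],[0,0,0],0.8],
    [[1,-45,-25],[0,0,0],0.8],
    [[1,-22,0],[0,0,0],0.8],
    [[0,0,0],[0,0,0],0.8],
    [[0,0,0],[0,0,0],0.8],
  ],
)

```text
clock: 14.28
eef_pos: [586.0, -267.7, 147.5]
tool_rot: [3.14, 0.001, 2.865]
force: [0.1, 0.6, -0.4]
width: 68.2
gripper_force: 0.0
```

```bash
cat >> h.py <<'E'
def circ(pts):
    A=np.c_[2*pts,np.ones(len(pts))];s=np.linalg.lstsq(A,(pts**2).sum(1),rcond=None)[0]
    return s[:2],np.sqrt(s[2]+s[0]**2+s[1]**2)
E
python3 - <<'E'
from h import *
st=status.read_state(); im=snap('wrist','w3')
print(st['eef_pos'],np.degrees(st['tool_rot']),proj('wrist',[584,-271,4],st))
hsv=cv2.cvtColor(im,cv2.COLOR_BGR2HSV)
m=((hsv[...,0]>100)&(hsv[...,0]<125)&(hsv[...,1]>140)&(hsv[...,2]>60)).astype(np.uint8)
n,l,s,c=cv2.connectedComponentsWithStats(m); 
for k in np.argsort(-s[1:,4])[:3]+1:
    cs,_=cv2.findContours((l==k).astype(np.uint8),cv2.RETR_EXTERNAL,cv2.CHAIN_APPROX_NONE)
    cc=cv2.convexHull(max(cs,key=len))[:,0]
    cv=max(cs,key=len)[:,0]
    pts=np.array([ray('wrist',p,4,st)[:2] for p in cv]);print(s[k],circ(pts))
E
```

```text
[ 586.02311595 -267.71294625  147.53184839] [1.79890009e+02 6.59461941e-02 1.64171333e+02] [314.58713953 220.49565972]
[ 250  156  134  129 8483] (array([ 585.93198089, -270.15136829]), np.float64(45.530262562718804))
[   0    0   65   46 2193] (array([ 417.00295902, -400.87387968]), np.float64(16.258056019864178))
[ 480  328  160   33 1916] (array([ 724.1042641 , -118.21818017]), np.float64(36.12245719971111))
```

Call:
move_arm(
  plan=[
    [[0,-2.3,-40],[0,0,0],0.8],
    [[0,0,-45],[0,0,0],0.8],
    [[0,0,-30],[0,0,0],0.8],
    [[0,0,-14],[0,0,0],0.8],
    [[0,0,-6],[0,0,0],0.8],
    [[0,0,-3],[0,0,0],0.8],
    [[0,0,0],[0,0,0],0.6],
    [[0,0,0],[0,0,0],0.45],
    [[0,0,0],[0,0,0],0.3],
    [[0,0,0],[0,0,0],0.3],
  ],
)

```text
clock: 15.58
eef_pos: [585.5, -272.6, 10.1]
tool_rot: [3.141, 0.002, 2.863]
force: [-1.5, 0.7, 5.3]
width: 46.6
gripper_force: 61.1
```

Call:
move_arm(
  plan=[
    [[0,0,0],[0,0,0],0.3],
    [[0,0,0],[0,0,0],0.3],
  ],
)

```text
clock: 15.82
eef_pos: [585.5, -272.7, 10.2]
tool_rot: [3.141, 0.002, 2.863]
force: [-1.1, 1.5, 5.8]
width: 46.5
gripper_force: 61.1
```

Call:
move_arm(
  plan=[
    [[0,0,20],[0,0,0],0.3],
    [[0,0,40],[0,0,0],0.3],
    [[0,15,50],[0,0,0],0.3],
    [[-1,35,50],[0,0,0],0.3],
    [[-1,50,30],[0,0,0],0.3],
    [[-1,50,0],[0,0,0],0.3],
    [[-1,50,0],[0,0,0],0.3],
    [[-1,50,0],[0,0,0],0.3],
    [[-1,50,0],[0,0,0],0.3],
    [[-1,50,0],[0,0,0],0.3],
  ],
)

```text
clock: 17.08
eef_pos: [577.8, 79.0, 200.1]
tool_rot: [3.141, 0.002, 2.862]
force: [0.7, 1.3, -0.8]
width: 46.7
gripper_force: 62.0
```

Call:
move_arm(
  plan=[
    [[-1,50,0],[0,0,0],0.3],
    [[-1,45,0],[0,0,0],0.3],
    [[-1,30,0],[0,0,0],0.3],
    [[0,14.5,0],[0,0,0],0.3],
    [[0,0,-20],[0,0,0],0.3],
    [[0,0,0],[0,0,0],0.3],
    [[0,0,0],[0,0,0],0.3],
    [[0,0,0],[0,0,0],0.3],
  ],
)

```text
clock: 18.08
eef_pos: [575.4, 216.4, 179.5]
tool_rot: [3.141, 0.001, 2.862]
force: [-0.3, 0.2, -1.0]
width: 46.6
gripper_force: 62.0
```

Call:
move_arm(
  plan=[
    [[0,0.3,-10],[0,0,0],0.3],
    [[0,0,-12],[0,0,0],0.3],
    [[0,0,-12],[0,0,0],0.3],
    [[0,0,-7],[0,0,0],0.3],
    [[0,0,0],[0,0,0],0.3],
    [[0,0,0],[0,0,0],0.3],
  ],
)

```text
clock: 18.82
eef_pos: [575.1, 217.3, 137.8]
tool_rot: [3.141, 0.0, 2.863]
force: [-0.4, -0.6, -1.3]
width: 46.8
gripper_force: 62.0
```

Call:
move_arm(
  plan=[
    [[0,0,-3],[0,0,0],0.3],
    [[0,0,-3],[0,0,0],0.3],
    [[0,0,-2],[0,0,0],0.3],
    [[0,0,-2],[0,0,0],0.3],
    [[0,0,-2],[0,0,0],0.3],
    [[0,0,0],[0,0,0],0.3],
  ],
)

```text
clock: 19.58
eef_pos: [574.7, 217.3, 125.4]
tool_rot: [-3.141, -0.0, 2.863]
force: [1.2, -0.6, -1.1]
width: 46.7
gripper_force: 62.0
```

Around the hub now; continue down.

Call:
move_arm(
  plan=[
    [[0.3,0,-3],[0,0,0],0.3],
    [[0,0,-3],[0,0,0],0.3],
    [[0,0,-3],[0,0,0],0.3],
    [[0,0,-2],[0,0,0],0.3],
    [[0,0,-2],[0,0,0],0.3],
    [[0,0,-1],[0,0,0],0.3],
    [[0,0,0],[0,0,0],0.3],
  ],
)

```text
clock: 20.45
eef_pos: [574.9, 217.4, 111.4]
tool_rot: [-3.141, -0.0, 2.863]
force: [-0.4, 0.7, -1.6]
width: 46.5
gripper_force: 62.0
```

Call:
move_arm(
  plan=[
    [[0,0,-1],[0,0,0],0.3],
    [[0,0,-0.5],[0,0,0],0.3],
    [[0,0,0],[0,0,0],0.3],
    [[0,0,0],[0,0,0],0.3],
  ],
)

```text
clock: 20.95
eef_pos: [575.0, 217.4, 110.0]
tool_rot: [3.142, -0.0, 2.863]
force: [-1.3, 0.3, -1.1]
width: 46.8
gripper_force: 62.0
```

Call:
move_arm(
  plan=[
    [[0,0,-0.5],[0,0,0],0.3],
    [[0,0,-0.5],[0,0,0],0.3],
    [[0,0,0],[0,0,0],0.3],
  ],
)

```text
clock: 21.32
eef_pos: [575.0, 217.4, 109.2]
tool_rot: [3.141, -0.0, 2.863]
force: [-1.6, 0.8, 1.6]
width: 47.0
gripper_force: 62.3
```

Call:
move_arm(
  plan=[
    [[0,0,-0.5],[0,0,0],0.3],
    [[0,0,-0.3],[0,0,0],0.3],
    [[0,0,0],[0,0,0],0.3],
  ],
)

```text
clock: 21.7
eef_pos: [575.0, 217.4, 109.1]
tool_rot: [3.141, -0.0, 2.863]
force: [-3.0, 1.6, 6.2]
width: 46.9
gripper_force: 62.8
```

Call:
move_arm(
  plan=[
    [[0,0,0.5],[0,0,0],0.6],
    [[0,0,0],[0,0,0],0.75],
    [[0,0,0],[0,0,0],0.75],
    [[0,0,5],[0,0,0],0.75],
    [[0,0,25],[0,0,0],0.75],
    [[0,0,40],[0,0,0],0.75],
    [[-5,-10,45],[0,0,5],0.75],
    [[-15,-40,0],[0,0,8],0.7],
    [[-18,-50,0],[0,0,8],0.7],
    [[-20,-50,0],[0,0,8],0.7],
  ],
)

```text
clock: 22.95
eef_pos: [516.8, 65.8, 224.3]
tool_rot: [-3.141, 0.001, -2.909]
force: [0.4, -0.3, -0.1]
width: 60.1
gripper_force: 0.0
```

Call:
move_arm(
  plan=[
    [[-20,-50,0],[0,0,8],0.7],
    [[-20,-50,-20],[0,0,8],0.7],
    [[-15,-40,-30],[0,0,8],0.7],
    [[-5,-15,-25],[0,0,8],0.7],
    [[0,0,0],[0,0,0],0.7],
    [[0,0,0],[0,0,0],0.7],
  ],
)

```text
clock: 23.7
eef_pos: [458.2, -87.0, 149.6]
tool_rot: [-3.141, 0.001, -2.357]
force: [-0.2, 0.0, 0.1]
width: 59.9
gripper_force: 0.0
```

Run:
```python
from h import *
st=status.read_state(); im=snap('wrist','w4')
print(st['eef_pos'],np.degrees(st['tool_rot']),st['qpos'].round(2),proj('wrist',[457,-88,44],st))
```

```text
[458.16379949 -87.02215972 149.56663325] [-1.79942705e+02  7.22410888e-02 -1.35059802e+02] [ 0.05  0.5   0.11  2.1  -0.1   0.54  2.59] [320.17226266 234.35747895]
```

View pics/w4.png

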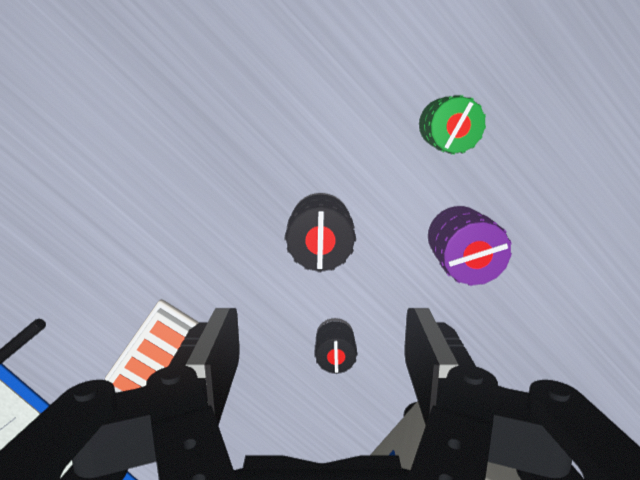

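The big black knob is at (320,240) with its line running (321,212) to (320,268). The purple one at (478,250) clears the fingers.

Run:
```python
from h import *
st=status.read_state()
a,b=ray('wrist',(321,212),44,st),ray('wrist',(319.5,268),44,st);d=a-b;print((a+b)/2,np.degrees(np.arctan2(d[1],d[0]))%180,ray('wrist',(320.5,240),44,st))
```

```text
[460.14857465 -84.87315684  44.        ] 43.49203693682966 [459.77308876 -85.02077983  44.        ]
```

Call:
move_arm(
  plan=[
    [[1.5,1,-40],[0,0,0],0.7],
    [[0,0,-45],[0,0,0],0.7],
    [[0,0,-32],[0,0,0],0.7],
    [[0,0,-13],[0,0,0],0.7],
    [[0,0,-3],[0,0,0],0.7],
    [[0,0,0],[0,0,0],0.7],
  ],
)

```text
clock: 24.5
eef_pos: [460.7, -85.5, 17.2]
tool_rot: [3.141, -0.0, -2.354]
force: [0.3, 0.3, -0.1]
width: 59.9
gripper_force: 0.0
```

Call:
move_arm(
  plan=[
    [[-0.6,0.5,-0.5],[0,0,0],0.5],
    [[0,0,0],[0,0,0],0.4],
    [[0,0,0],[0,0,0],0.25],
    [[0,0,0],[0,0,0],0.25],
    [[0,0,0],[0,0,0],0.25],
    [[0,0,0],[0,0,0],0.25],
  ],
)

```text
clock: 25.25
eef_pos: [459.5, -86.5, 16.7]
tool_rot: [3.14, -0.001, -2.356]
force: [2.3, 2.0, 3.8]
width: 40.6
gripper_force: 60.1
```

Call:
move_arm(
  plan=[
    [[0,0,20],[0,0,0],0.25],
    [[0,0,40],[0,0,0],0.25],
    [[5,15,50],[0,0,2],0.25],
    [[15,40,50],[0,0,3],0.25],
    [[18,48,23],[0,0,3],0.25],
    [[19,50,0],[0,0,3],0.25],
    [[19,50,0],[0,0,3],0.25],
    [[19,50,0],[0,0,3],0.25],
    [[13,35,0],[0,0,1.5],0.25],
    [[7.5,16,0],[0,0,0],0.25],
  ],
)

```text
clock: 26.5
eef_pos: [572.9, 217.1, 195.7]
tool_rot: [3.137, -0.004, -2.031]
force: [-0.2, -1.6, -1.3]
width: 40.5
gripper_force: 60.8
```

Call:
move_arm(
  plan=[
    [[0,0,0],[0,0,0],0.25],
    [[0,0,0],[0,0,0],0.25],
    [[0,0,0],[0,0,0],0.25],
  ],
)

```text
clock: 26.88
eef_pos: [573.6, 213.6, 197.3]
tool_rot: [3.139, -0.002, -2.036]
force: [0.4, -0.2, -0.4]
width: 40.5
gripper_force: 60.8
```

Run:
```python
from h import *
st=status.read_state(); im=snap('wrist','w5')
print(st['eef_pos'],np.degrees(st['tool_rot']),st['force'],st['width'],st['qpos'].round(2))
z=st['eef_pos'][2]-8.7+36
u=proj('wrist',[*st['eef_pos'][:2],z],st);print(u)
hsv=cv2.cvtColor(im,cv2.COLOR_BGR2HSV)
m=(((hsv[...,0]<8)|(hsv[...,0]>172))&(hsv[...,1]>120)&(hsv[...,2]>70)).astype(np.uint8)
m[:int(u[1])-80]=0
n,l,s,c=cv2.connectedComponentsWithStats(m)
for k in range(1,n):
    if s[k,4]>50: print(s[k],c[k],ray('wrist',c[k],z,st))
m2=m.copy();xs=np.where(m2)
r=cv2.minAreaRect(np.argwhere(m)[:,::-1].astype(np.float32));print(r, ray('wrist',r[0],z,st))
x0,y0=int(u[0])-100,int(u[1])-75
cv2.imwrite('pics/c5.png',cv2.resize(im[max(y0,0):y0+150,x0:x0+200],None,fx=4,fy=4))
print(x0,y0)
```

```text
[573.62542074 213.56385172 197.27050519] [ 1.79878924e+02 -1.42940263e-01 -1.16639507e+02] [ 0.37103825 -0.17958813 -0.41050142] 40.47001139849386 [-0.62  0.64  0.35  1.67 -0.27  0.89  2.52]
[318.88273056 362.65211672]
[293 336  25  51 952] [306.42542017 361.05777311] [576.81974544 211.3169629  224.57050519]
[327 337  25  51 945] [337.37142857 361.76084656] [568.35656982 215.86106536 224.57050519]
((321.935791015625, 361.5272521972656), (58.573211669921875, 50.21451950073242), 3.5763344764709473) [572.59828804 213.63101701 224.57050519]
218 287
```

View pics/c5.png

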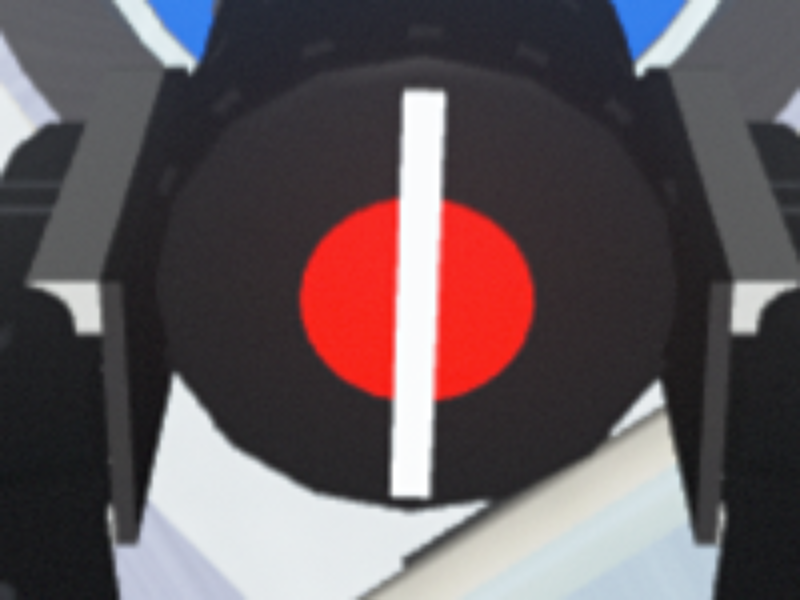

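Run:
```python
from h import *
st=status.read_state();z=st['eef_pos'][2]-8.7+36
a,b=ray('wrist',(324.25,309.5),z,st),ray('wrist',(320.75,411.25),z,st);d=a-b;print(np.degrees(np.arctan2(d[1],d[0]))%180,np.degrees(st['tool_rot']),st['eef_pos'])
```

```text
61.70226119515132 [ 1.79881577e+02 -1.15286957e-01 -1.16613867e+02] [573.74818489 214.0065265  197.33934765]
```

Call:
move_arm(
  plan=[
    [[1.5,3.7,0],[0,0,0],0.25],
    [[0,0,-10],[0,0,0],0.25],
    [[0,0,-10],[0,0,0],0.25],
    [[0,0,0],[0,0,0],0.25],
    [[0,0,0],[0,0,0],0.25],
  ],
)

```text
clock: 27.55
eef_pos: [575.3, 219.3, 176.9]
tool_rot: [3.139, -0.002, -2.033]
force: [0.9, -0.3, -1.1]
width: 41.0
gripper_force: 60.8
```

Call:
move_arm(
  plan=[
    [[-0.2,-2,0],[0,0,0],0.25],
    [[0,0,-8],[0,0,0],0.25],
    [[0,0,-8],[0,0,0],0.25],
    [[0,0,0],[0,0,0],0.25],
    [[0,0,0],[0,0,0],0.25],
  ],
)

```text
clock: 28.18
eef_pos: [575.2, 217.5, 161.0]
tool_rot: [3.139, -0.002, -2.033]
force: [-1.1, 0.5, -0.7]
width: 40.8
gripper_force: 60.8
```

Call:
move_arm(
  plan=[
    [[0,-0.2,-5],[0,0,0],0.25],
    [[0,0,-5],[0,0,0],0.25],
    [[0,0,-3],[0,0,0],0.25],
    [[0,0,0],[0,0,0],0.25],
  ],
)

```text
clock: 28.68
eef_pos: [574.9, 217.1, 147.7]
tool_rot: [3.139, -0.002, -2.033]
force: [-0.3, 0.3, -0.2]
width: 40.7
gripper_force: 60.8
```

Call:
move_arm(
  plan=[
    [[0,0,-1.5],[0,0,0],0.25],
    [[0,0,-1.5],[0,0,0],0.25],
    [[0,0,-1],[0,0,0],0.25],
    [[0,0,0],[0,0,0],0.25],
  ],
)

```text
clock: 29.18
eef_pos: [575.1, 217.2, 144.1]
tool_rot: [3.139, -0.002, -2.033]
force: [0.1, -0.0, -0.7]
width: 40.4
gripper_force: 60.8
```

Call:
move_arm(
  plan=[
    [[0,0,-1.5],[0,0,0],0.25],
    [[0,0,-1.5],[0,0,0],0.25],
    [[0,0,-1],[0,0,0],0.25],
    [[0,0,0],[0,0,0],0.25],
  ],
)

```text
clock: 29.68
eef_pos: [575.4, 217.2, 140.7]
tool_rot: [3.14, -0.001, -2.033]
force: [-1.9, -0.6, 5.6]
width: 40.5
gripper_force: 61.4
```

Call:
move_arm(
  plan=[
    [[0,0,-1.5],[0,0,0],0.25],
    [[0,0,-1],[0,0,0],0.25],
    [[0,0,0],[0,0,0],0.25],
  ],
)

```text
clock: 30.05
eef_pos: [575.4, 217.3, 138.5]
tool_rot: [3.14, -0.001, -2.033]
force: [-2.7, 1.0, 7.7]
width: 40.4
gripper_force: 61.6
```

Call:
move_arm(
  plan=[
    [[0,0,-1.5],[0,0,0],0.25],
    [[0,0,-1.5],[0,0,0],0.25],
    [[0,0,-1],[0,0,0],0.25],
    [[0,0,0],[0,0,0],0.25],
  ],
)

```text
clock: 30.55
eef_pos: [575.4, 217.3, 135.0]
tool_rot: [3.14, -0.0, -2.033]
force: [-2.7, -0.7, 11.7]
width: 40.4
gripper_force: 62.2
```

Call:
move_arm(
  plan=[
    [[0,0,-0.7],[0,0,0],0.25],
    [[0,0,-0.5],[0,0,0],0.25],
    [[0,0,0],[0,0,0],0.25],
  ],
)

```text
clock: 30.92
eef_pos: [575.4, 217.3, 134.9]
tool_rot: [3.14, 0.0, -2.033]
force: [-5.7, -0.4, 17.8]
width: 40.2
gripper_force: 62.9
```

Call:
move_arm(
  plan=[
    [[0,0,0],[0,0,-5],0.25],
    [[0,0,0],[0,0,-7],0.25],
    [[0,0,0],[0,0,-8],0.25],
    [[0,0,0],[0,0,-8],0.25],
    [[0,0,0],[0,0,-6],0.25],
    [[0,0,0],[0,0,0],0.25],
  ],
)

```text
clock: 31.68
eef_pos: [577.8, 217.5, 135.0]
tool_rot: [3.141, 0.005, -2.627]
force: [0.1, -1.0, 14.0]
width: 40.7
gripper_force: 62.4
```

Run:
```python
from h import *
st=status.read_state();print(st['force'],st['torque'],st['eef_pos'],np.degrees(st['tool_rot']),st['qpos'].round(2))
```

```text
[ 0.14016859 -0.99701975 14.04996985] [-0.11724669  0.0760604  -0.16376567] [577.84939615 217.52395859 134.95094427] [ 179.9796342     0.25799371 -150.54044769] [-0.69  0.74  0.48  1.72 -0.46  0.79  2.09]
```

Call:
move_arm(
  plan=[
    [[-0.5,0,0],[0,0,-6],0.25],
    [[0,0,0],[0,0,-6],0.25],
    [[0,0,0],[0,0,-6],0.25],
    [[0,0,0],[0,0,-6],0.25],
    [[0,0,0],[0,0,-6],0.25],
    [[0,0,0],[0,0,0],0.25],
    [[0,0,0],[0,0,0],0.25],
  ],
)

```text
clock: 32.55
eef_pos: [577.7, 217.2, 135.0]
tool_rot: [3.138, 0.005, 3.133]
force: [1.1, -0.1, 13.6]
width: 40.9
gripper_force: 62.4
```

Run:
```python
from h import *
st=status.read_state();print(st['force'],st['torque'],st['eef_pos'],np.degrees(st['tool_rot']),st['qpos'].round(2))
```

```text
[ 1.06251323 -0.11032991 13.62431139] [-0.19086513 -0.05156508 -0.13254875] [577.67925993 217.18079581 135.00525089] [179.80282965   0.29642171 179.48542989] [-0.77  0.78  0.63  1.72 -0.59  0.83  1.69]
```

Call:
move_arm(
  plan=[
    [[0,0,0],[0,0,-6],0.25],
    [[0,0,0],[0,0,-6],0.25],
    [[0,0,0],[0,0,-6],0.25],
    [[0,0,0],[0,0,-5],0.25],
    [[0,0,0],[0,0,0],0.25],
    [[0,0,0],[0,0,0],0.25],
  ],
)

```text
clock: 33.3
eef_pos: [577.6, 216.9, 135.0]
tool_rot: [3.136, 0.004, 2.731]
force: [0.1, -0.3, 13.3]
width: 40.9
gripper_force: 62.4
```

Run:
```python
from h import *
st=status.read_state();print(st['force'],st['torque'],st['eef_pos'],np.degrees(st['tool_rot']),st['qpos'].round(2))
```

```text
[ 0.08590503 -0.34790344 13.26975803] [-0.25364134  0.04900289 -0.11578096] [577.58098266 216.88025401 135.00418323] [179.69047284   0.23697384 156.48899667] [-0.83  0.81  0.74  1.72 -0.69  0.87  1.37]
```

Call:
move_arm(
  plan=[
    [[0,0,0],[0,0,-2],0.25],
    [[0,0,0],[0,0,-2],0.25],
    [[0,0,0],[0,0,0],0.25],
    [[0,0,0],[0,0,0],0.25],
  ],
)

```text
clock: 33.8
eef_pos: [577.3, 216.8, 135.0]
tool_rot: [3.136, 0.003, 2.662]
force: [-1.4, -0.7, 13.9]
width: 40.9
gripper_force: 62.4
```

Run:
```python
from h import *
st=status.read_state();print(st['force'],st['torque'],st['eef_pos'],np.degrees(st['tool_rot']),st['qpos'].round(2))
```

```text
[-1.3569114  -0.65659862 13.87226361] [-0.27455738  0.17303779  0.03408131] [577.30222094 216.79571031 135.02006843] [179.68890692   0.19326636 152.51452503] [-0.84  0.82  0.75  1.72 -0.71  0.88  1.32]
```

Call:
move_arm(
  plan=[
    [[0,0,0],[0,0,-1.5],0.25],
    [[0,0,0],[0,0,0],0.25],
    [[0,0,0],[0,0,0],0.25],
  ],
)

```text
clock: 34.17
eef_pos: [577.1, 216.8, 135.0]
tool_rot: [3.136, 0.003, 2.636]
force: [-0.8, -1.2, 13.7]
width: 40.4
gripper_force: 62.5
```

Run:
```python
from h import *
st=status.read_state();print(st['force'],st['torque'],st['eef_pos'],np.degrees(st['tool_rot']),st['qpos'].round(2))
```

```text
[-0.8000925  -1.16325797 13.72294578] [-0.29700354  0.20909592 -0.00305513] [577.1471869  216.80296953 134.99033714] [1.79692568e+02 1.73030220e-01 1.51024724e+02] [-0.84  0.82  0.76  1.72 -0.71  0.89  1.3 ]
```

Call:
move_arm(
  plan=[
    [[0,0,1.5],[0,0,0],0.25],
    [[0,0,1.5],[0,0,0],0.25],
    [[0,0,1.3],[0,0,0],0.25],
    [[0,0,0.5],[0,0,0],0.25],
    [[0,0,0],[0,0,0],0.25],
  ],
)

```text
clock: 34.8
eef_pos: [577.1, 216.8, 138.8]
tool_rot: [3.137, 0.003, 2.636]
force: [1.7, -0.3, 7.0]
width: 40.5
gripper_force: 61.7
```

Call:
move_arm(
  plan=[
    [[0,0,0.7],[0,0,0],0.25],
    [[0,0,0.5],[0,0,0],0.25],
    [[0,0,0],[0,0,0],0.25],
  ],
)

```text
clock: 35.17
eef_pos: [576.9, 216.8, 139.1]
tool_rot: [3.138, 0.003, 2.636]
force: [4.7, -0.9, 2.8]
width: 40.7
gripper_force: 61.2
```

It catches at +4 mm, so it is locked. Releasing and retreating for a check.

Call:
move_arm(
  plan=[
    [[0,0,0],[0,0,0],0.6],
    [[0,0,0],[0,0,0],0.7],
    [[0,0,0],[0,0,0],0.7],
    [[0,0,15],[0,0,0],0.7],
    [[0,0,30],[0,0,0],0.7],
    [[0,-20,50],[0,0,0],0.7],
    [[-20,-55,20],[0,0,0],0.7],
    [[-20,-55,0],[0,0,0],0.7],
    [[-20,-55,0],[0,0,0],0.7],
    [[0,0,0],[0,0,0],0.7],
  ],
)

```text
clock: 36.42
eef_pos: [513.2, 27.0, 255.3]
tool_rot: [3.139, -0.0, 2.627]
force: [0.2, 0.5, 0.4]
width: 60.1
gripper_force: 0.0
```

Run:
```python
from h import *
t=snap('top','t6'); s=snap('side','s6')
a=cv2.resize(t[150:270,100:230],(400,369),interpolation=cv2.INTER_CUBIC); b=cv2.resize(s[90:210,225:355],(400,369),interpolation=cv2.INTER_CUBIC)
cv2.imwrite('pics/fin.png',np.hstack([a,b]))
for h in (44,48,52): print(h,proj('side',[575,217.5,85+h+36]),proj('top',[575,217.5,85+h+36]))
```

```text
44 [289.16270672 119.39044299] [150.04602812 203.29671051]
48 [289.09733652 118.02207359] [149.33059872 202.87302981]
52 [289.03165307 116.64714728] [148.60925992 202.44584954]
```

View pics/fin.png

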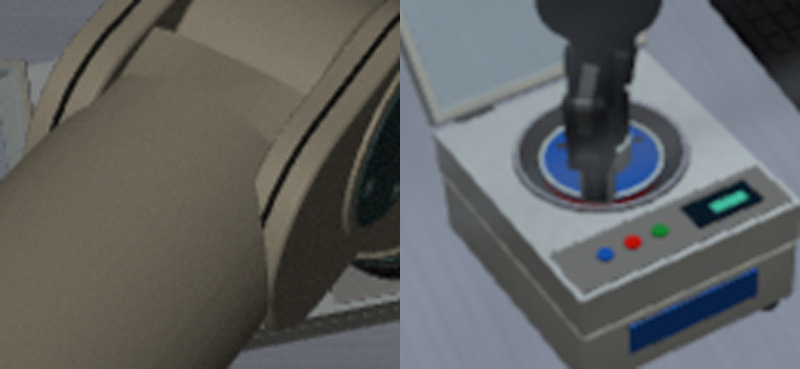

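The top view is blocked by the arm and the side view by the gripper, though the blue cover sits flat in the bowl. My picture allowance is used up, so I'll move clear and measure the knob by code.

Call:
move_arm(
  plan=[
    [[-5,-55,0],[0,0,0],0.7],
    [[-5,-55,0],[0,0,0],0.7],
    [[-5,-55,0],[0,0,0],0.7],
    [[-5,-55,0],[0,0,0],0.7],
    [[-5,-55,0],[0,0,0],0.7],
    [[0,0,0],[0,0,0],0.7],
  ],
)

```text
clock: 37.28
eef_pos: [489.2, -247.4, 254.2]
tool_rot: [-3.141, 0.001, 2.63]
force: [0.3, 0.9, -0.2]
width: 59.8
gripper_force: 0.0
```

Run:
```python
from h import *
C={}
for cam,n in(('top','t7'),('side','s7')):
    im=snap(cam,n); u=proj(cam,[575,217.5,165]).round().astype(int)
    hsv=cv2.cvtColor(im,cv2.COLOR_BGR2HSV); H=hsv.astype(int)
    sub=np.zeros(im.shape[:2],bool); sub[u[1]-8:u[1]+9,u[0]-9:u[0]+10]=1
    red=sub&((H[...,0]<10)|(H[...,0]>170))&(H[...,1]>110)&(H[...,2]>70)
    wh=sub&(H[...,1]<60)&(H[...,2]>120)
    p=np.argwhere(red)[:,::-1]; print(cam,u,'red',len(p),p.mean(0) if len(p) else 0)
    if len(p): C[cam]=p.mean(0)
    q=np.argwhere(wh)[:,::-1]; q=q[np.hypot(*(q-p.mean(0)).T)<6] if len(p) else q
    if len(q)>3:
        w=np.array([ray(cam,x,165)[:2] for x in q]); e,v=np.linalg.eigh(np.cov(w.T)); d=v[:,1]
        print('line',len(q),e,np.degrees(np.arctan2(d[1],d[0]))%180)
# triangulate
A=[];B=[]
for cam in C:
    o=np.array(cams.camera_params(cam)['pose'])[:3,3];d=ray(cam,C[cam],165)-o;d/=np.linalg.norm(d);P=np.eye(3)-np.outer(d,d);A.append(P);B.append(P@o)
print('knob_top',np.linalg.solve(sum(A),sum(B)),'expect z',85+44+36)
```

```text
top [150 203] red 58 [150.56896552 203.65517241]
line 17 [ 0.64649195 46.89641971] 150.02547968237587
side [289 119] red 29 [289.20689655 120.13793103]
line 15 [ 52.37878765 119.33356601] 107.8669253611675
knob_top [574.78592638 217.11255553 163.12617815] expect z 165
```

```bash
python3 -c "
from h import *
print(ctrl.finish_job())"
```

```text
the job is handed in; nothing more can be done
None
```

The centrifuge is reassembled and handed in at about 37 s: the rotor is fully home, the blue cover is flat on it, and the knob is pressed down and turned until locked, measuring about 2 mm under its nominal locked height (within camera accuracy) with its line square to the rotor's.

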